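# Swap the wrong heat-sink module in a kit rack

### The job

One of the four heat-sink modules standing in the lanes of the kit rack is not like the other three. Take the module that matches those three from the stock tray and slide it from the front into the wrong one's lane until it stands level in the row with the others, with the wrong one pushed out of the back of the lane into the trough behind. Leave the other three kit modules and the other spares where they are.

Things in the scene. Friction and masses are not known exactly. Their poses are not given: they have to be found in the camera images.
- kit_rack: Fixed kit rack: 4 mm plate 196 mm (x) x 290 mm (y) with four lanes along its x, centred at y = -0.096, -0.032, 0.032, 0.096 m. Origin on the bench under the middle of the row; +x points out of the lanes' back, away from the robot (yaw within 0.22 rad). Kit modules stand in the lanes at x = 0, foot on the plate (z 0.004), length along x.
- rack_lips (a point): Point on the rack's origin axis at lip height, 16 mm above the bench. Lanes are open at both ends, no stop: side guides, x -18 to +18 mm, are 50 mm apart (foot 46 mm). Lips over the foot, underside 12 mm and top 16 mm above the bench, 38 mm apart, stop it being lifted: modules only slide in and out.
- rack_apron (a point): Middle of the rack's bare front apron (rack x = -0.064, y = 0), on top of the plate, 4 mm above the bench: free from x = -34 to -94 mm, room to set a module down before pushing it in. The guides end in tapered noses reaching forward to x = -34 mm, tips 6 mm wide, mouth about 58 mm, that lead the foot in.
- rack_trough (a point): Middle of the reject trough's floor behind the lanes (rack x = +0.058, y = 0), 4 mm above the bench, level with the lanes; it spans x = +18 to +98 mm over the full width, with a rim 16 mm above the bench.
- stock_tray: Stock tray fixed to the bench, shallow steel tray 260 mm (x) x 90 mm (y), rim 10 mm above the bench, floor 3 mm; origin under its centre. Three spare modules stand in a row along its x, 80 mm apart, each turned up to 0.25 rad from the tray's x.
- kit_a: Heat-sink module with FIVE TALL fins, 44 mm high overall: black foot plate 54 mm long (x) x 46 mm wide (y) x 6 mm, on it a centred aluminium heat sink 34 mm (x) x 32 mm (y) with upright fins running along x; origin at the centre of the underside of the foot, z up; 0.06 to 0.13 kg. One of the three alike, correct modules of the kit, standing in a lane of the rack.
- kit_b: Heat-sink module with FIVE TALL fins, 44 mm high overall: black foot plate 54 mm long (x) x 46 mm wide (y) x 6 mm, on it a centred aluminium heat sink 34 mm (x) x 32 mm (y) with upright fins running along x; origin at the centre of the underside of the foot, z up; 0.06 to 0.13 kg. One of the three alike, correct modules of the kit, standing in a lane of the rack.
- kit_c: Heat-sink module with FIVE TALL fins, 44 mm high overall: black foot plate 54 mm long (x) x 46 mm wide (y) x 6 mm, on it a centred aluminium heat sink 34 mm (x) x 32 mm (y) with upright fins running along x; origin at the centre of the underside of the foot, z up; 0.06 to 0.13 kg. One of the three alike, correct modules of the kit, standing in a lane of the rack.
- wrong_module: Heat-sink module with THREE LOW fins, 30 mm high overall: black foot plate 54 mm long (x) x 46 mm wide (y) x 6 mm, on it a centred aluminium heat sink 34 mm (x) x 32 mm (y) with upright fins running along x; origin at the centre of the underside of the foot, z up; 0.06 to 0.13 kg. The wrong part of the kit, standing in one of the four lanes.
- right_spare: Heat-sink module with FIVE TALL fins, 44 mm high overall: black foot plate 54 mm long (x) x 46 mm wide (y) x 6 mm, on it a centred aluminium heat sink 34 mm (x) x 32 mm (y) with upright fins running along x; origin at the centre of the underside of the foot, z up; 0.06 to 0.13 kg. The spare in the stock tray that matches the kit; can be gripped from above across the outer fins (32 mm).
- spare_low_three: Spare in the stock tray with THREE LOW fins, 30 mm high, the same as the wrong part; does not match: black foot plate 54 mm long (x) x 46 mm wide (y) x 6 mm, on it a centred aluminium heat sink 34 mm (x) x 32 mm (y) with upright fins running along x; origin at the centre of the underside of the foot, z up; 0.06 to 0.13 kg
- spare_low_five: Spare in the stock tray with FIVE LOW fins, 30 mm high; does not match: black foot plate 54 mm long (x) x 46 mm wide (y) x 6 mm, on it a centred aluminium heat sink 34 mm (x) x 32 mm (y) with upright fins running along x; origin at the centre of the underside of the foot, z up; 0.06 to 0.13 kg
Things that resemble listed ones, but are neither listed nor needed, are in the scene too. Leave any red look-alike of the wrong_module alone.

How it is judged:
By the outcome, as a careful person would: the job done as asked, in the order asked, and still so for the second after the job is handed in, with the robot touching nothing.
It also fails if it takes over 43 s, if anything falls off the work surface, if the arm or the gripper's body presses on something with over 40 N, if the wrist force passes 120 N, or if a joint passes its speed limit or range.

### The arm

A 7-joint arm with a two-finger parallel gripper is mounted at the origin on a cart in front of the work surface, level with it; the furniture and walls round the work are solid. World frame = base frame: x ahead of the robot, y to its left, z up, the work surface at z = 0. Lengths are in m, angles in rad, forces in N, time in s.
With the tool pointing down it reaches from about 0.4 to 0.875 m from the base axis. Payload 19.3 kg.
Tool frame: the origin (TCP) lies on the centre line of the jaws, within the pads' length; the fingertips stand 14 mm ahead of it and the grasp point (between the pads) lies 5 mm behind it (bot.tip_extent is the distance from the TCP to the fingertips, in m); z points along the fingers, y is the line along which they close (so a half turn about z gives the same grasp; the last joint's range is limited). The gripper opens to 85 mm and grips with 20 to 120 N. Pads are 22 mm wide; open, the fingers measure 114 mm over their backs; the gripper's body (76 mm by 85 mm) begins 54 mm behind the grasp point. The pads swing forward as they close: fully open they stand 13 mm farther back than shut.
Start: joints at [-1.37, 0.521, -0.036, 1.599, 0.021, 1.021, -0.113], TCP at [0.167, 0.602, 0.245] pointing down, gripper open.
Joint ranges: [-2.91, 2.91], [-0.3, 2.13], [-1.5, 1.42], [0.17, 2.43], [-1.26, 4.41], [0.16, 1.93], [-2.52, 2.52]. Speed limits (rad/s): [1.89, 1.89, 2.39, 2.39, 3.01, 3.01, 3.01].

### API

Orientations are given as [roll, pitch, yaw] about the fixed x, y, z axes, in that order (R = Rz(yaw) Ry(pitch) Rx(roll)).
In Python, from workcell import monitor, grab_frame, camera_model, bot gives the robot as it stands.
- The arm moves only by the tool move_arm, never from a script. Its argument "moves" is a list of rows, each a list of 4 numbers: the shift along the world's x, y, z in mm, then the turn about the world's z in rad. A call has 1 to 12 rows; each row is the pose to reach, as a shift and turn from the pose commanded when the call began; what a row does not reach only later rows make up. A row lasts 1/8 s, in which the tool goes at most 62.5 mm and 10.7 degrees, less where a joint would pass 70% of its speed; a pose out of reach is approached as far as the arm can. A call with a gripper value outside its range is refused whole. "gripper" is the opening, from 0 (shut) to 1 (fully open), set as the call begins (left out, the last holds). The fingers move at their own pace and stop on an object; "newtons" is the grip in N (left out, the last holds). Time passes only in rows, so rows that repeat a pose let the fingers close. It gives the time, the measured TCP pose, the force, the opening and the grip force at its end, in the units of the state.
- monitor.observe(): the state, without advancing time (a new reading comes with each control period).
- grab_frame(name): name is "side" or "top" or "wrist"; returns the picture (480x640x3 uint8, blue, green, red); there is no depth.
- camera_model(name): a dict with "vfov" (degrees; the focal length in pixels is half the picture's height over the tangent of half this angle, whatever the lens; pixels are square), "cx", "cy" (the principal point, pixels), "R" (3x3) and "t" (3): a world point X has camera coordinates R X + t; the wrist camera has in their place "T_tool_cam" (4x4, takes a point from camera to tool coordinates, whose origin is the TCP and whose axes are the flange's). Camera axes: x right, y down, z forward; pixel columns grow to the right and rows downward; lengths in m; the calibration is good to about 2 mm. A picture is of the moment at which its call begins: read the wrist's pose just before it. camera_model takes no time and is no camera call.
- bot.job_done(): hands the job in; it is judged then, once.
The state is a dict: "clock": time; "qpos": joint angles; "qd": joint speeds; "joint_efforts": joint torques, N m; "position": TCP position; "tool_rot": TCP orientation; "force": force on the tool from outside, world axes, zero at the start; "moment": the same for the moment, N m; "grip_width": finger opening in m; "finger_force": force on a finger pad.
Only numpy, scipy, OpenCV 4.12 (cv2) and the standard library are available. Lean on these libraries where they do the work, as an engineer would, in place of code of your own. Each camera call takes 0.05 s, during which the arm holds its last target. There are 200 camera calls.

## Working session

There is one attempt and no reset: what is moved stays moved. The work goes in short steps, Python scripts to look and compute and a tool call to move; the robot and the scene stay as the last step left them, time stands still between calls to the robot, and variables do not carry over. Pictures are saved under pics/ and viewed, at most 10 in all, crops included, and the job is handed in when it is done.

Besides the shell and the picture viewer there is one more tool, called after "Call:" as a command line: name --pt "numbers of a row" for each row, then --argument value for the rest. move_arm: Moves the arm, as the interface text tells. Its arguments: {"type":"object","properties":{"moves":{"type":"array","items":{"type":"array","items":{"type":"number"}}},"gripper":{"type":"number"},"newtons":{"type":"number"}},"required":["moves"]}

```bash
mkdir -p pics; ls; python3 - <<'E'
from workcell import monitor, grab_frame, camera_model, bot
import cv2,numpy as np
print(monitor.observe())
for n in("side","top","wrist"):
    print(n,camera_model(n))
    cv2.imwrite(f"pics/{n}0.png",grab_frame(n))
E
```

```text
pics
{'clock': 0.0, 'qpos': array([-1.37018464,  0.52203608, -0.03630832,  1.59997963,  0.02119329,
        1.0211196 , -0.1127936 ]), 'qd': array([ 3.71650004e-04,  6.73560743e-04,  8.26594843e-05,  1.35090766e-03,
       -1.17501880e-03, -8.70552659e-04, -8.97146257e-04]), 'joint_efforts': array([-5.32435515e-04, -9.27083874e+01,  1.97979301e+00, -3.69957411e+01,
        1.78706681e-02,  7.65691133e-03,  3.89612950e-06]), 'position': array([0.16715442, 0.60190356, 0.24472235]), 'tool_rot': array([-3.14043799e+00,  8.66831690e-05,  2.87075688e+00]), 'force': array([ 0.18893757, -0.34399662,  0.58281187]), 'moment': array([-0.0153838 ,  0.01489586,  0.0061732 ]), 'finger_force': 0.0, 'grip_width': 0.08513033653296824}
side {'vfov': 50.50074504638422, 'cx': 316.9836039544012, 'cy': 230.43019639586927, 'R': array([[-0.98278549, -0.18460006,  0.0074504 ],
       [-0.07213939,  0.34631012, -0.93534229],
       [ 0.17008409, -0.9197783 , -0.3536655 ]]), 't': array([0.52943164, 0.08889036, 0.88457122])}
top {'vfov': 43.12882590350059, 'cx': 324.79564264765264, 'cy': 233.13118705254004, 'R': array([[-0.00635814, -0.99967817, -0.02455852],
       [-0.98824111,  0.0100336 , -0.15257404],
       [ 0.15277135,  0.02329966, -0.98798686]]), 't': array([0.02706925, 0.53989503, 1.14504454])}
wrist {'vfov': 64.63976428969278, 'cx': 317.4630866713643, 'cy': 239.1222055692834, 'T_tool_cam': array([[-4.68176138e-04, -9.63529771e-01, -2.67600748e-01,
         6.72974565e-02],
       [ 9.99999624e-01, -2.55875545e-04, -8.28219871e-04,
        -1.56004842e-03],
       [ 7.29542016e-04, -2.67601035e-01,  9.63529529e-01,
        -1.28494357e-01],
       [ 0.00000000e+00,  0.00000000e+00,  0.00000000e+00,
         1.00000000e+00]])}
```

View pics/top0.png

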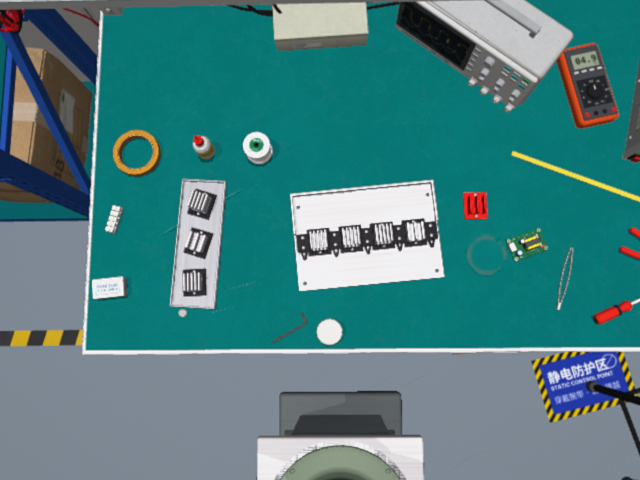

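View pics/side0.png

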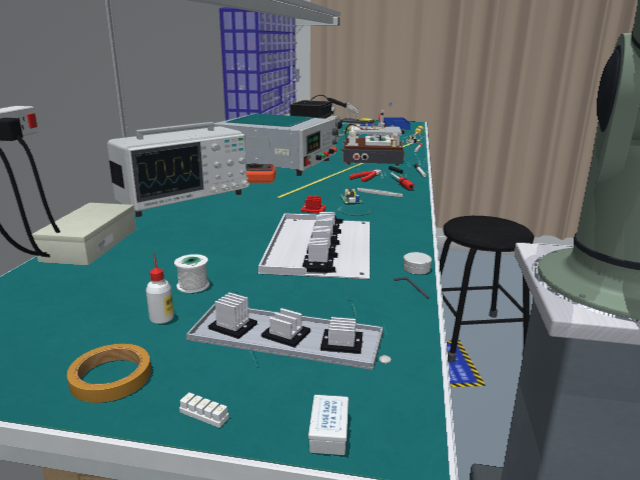

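Top view: the tray is at (198,245) with spares at (201,203), (198,243) and (194,282). The rack is at (367,236) with modules at (318,240), (350,237), (383,234) and (414,231). A red look-alike is at (476,206). In the side view the tall spare is the one at (233,312), which is the far-x end.

```bash
python3 - <<'E'
import cv2,numpy as np
t=cv2.imread("pics/top0.png");s=cv2.imread("pics/side0.png")
a=cv2.resize(t[170:300,285:450],(660,520),interpolation=cv2.INTER_CUBIC)[:,:]
b=cv2.resize(t[175:312,165:235],(140,274))
c=np.zeros((600,800,3),np.uint8)
r=cv2.resize(t[175:300,287:447],None,fx=3.2,fy=3.2,interpolation=cv2.INTER_CUBIC)
c[:r.shape[0],:r.shape[1]]=r[:600]
q=cv2.resize(s[200:280,290:375],None,fx=3,fy=3,interpolation=cv2.INTER_CUBIC);c[:q.shape[0],530:530+q.shape[1]]=q
q=cv2.resize(t[175:312,165:235],None,fx=2.4,fy=2.4,interpolation=cv2.INTER_CUBIC);c[260:260+q.shape[0],560:560+q.shape[1]]=q
q=cv2.resize(s[285:360,190:380],None,fx=2.4,fy=2.4,interpolation=cv2.INTER_CUBIC);c[412:412+q.shape[0],:q.shape[1]]=q[:188]
cv2.imwrite("pics/c1.png",c)
E
```

```text
(no output)
```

View pics/c1.png

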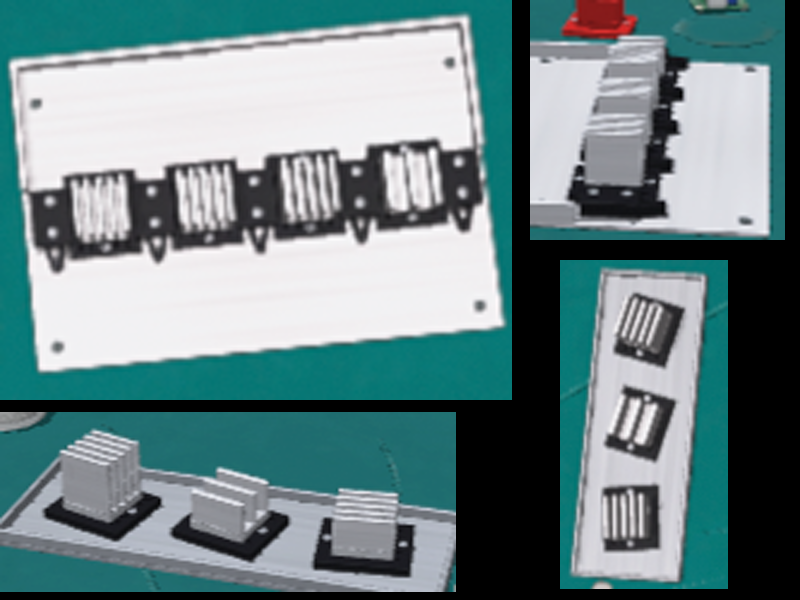

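```bash
cat > h.py <<'E'
from workcell import monitor, grab_frame, camera_model, bot
import cv2,numpy as np
from scipy.spatial.transform import Rotation as Ro
def cam(n,st=None):
    m=camera_model(n); f=240/np.tan(np.radians(m["vfov"]/2))
    if n=="wrist":
        T=np.eye(4);T[:3,:3]=Ro.from_euler("xyz",st["tool_rot"]).as_matrix();T[:3,3]=st["position"]
        T=T@m["T_tool_cam"]; R=T[:3,:3].T; t=-R@T[:3,3]
    else: R,t=np.array(m["R"]),np.array(m["t"])
    return dict(f=f,cx=m["cx"],cy=m["cy"],R=R,t=t)
def ray(c,u,v):
    d=c["R"].T@np.array([(u-c["cx"])/c["f"],(v-c["cy"])/c["f"],1]); return -c["R"].T@c["t"],d/np.linalg.norm(d)
def onz(c,p,z):
    o,d=ray(c,*p); return o+d*(z-o[2])/d[2]
def tri(c1,p1,c2,p2):
    o1,d1=ray(c1,*p1);o2,d2=ray(c2,*p2)
    s=np.linalg.lstsq(np.c_[d1,-d2],o2-o1,rcond=None)[0]
    a,b=o1+s[0]*d1,o2+s[1]*d2; return (a+b)/2,np.linalg.norm(a-b)
E
python3 - <<'E'
from h import *
t=cv2.imread("pics/top0.png");c=cam("top");np.set_printoptions(precision=4,suppress=True)
h=cv2.cvtColor(t,cv2.COLOR_BGR2HSV)
m=((h[...,1]<60)).astype(np.uint8)*255   # non-green
m[:170]=0;m[312:]=0;m[:,:165]=0;m[:,450:]=0
for k in cv2.findContours(m,0,1)[0]:
    if cv2.contourArea(k)>2000:
        b=cv2.boxPoints(cv2.minAreaRect(k)); print("box",[onz(c,p,.008)[:2] for p in b])
for n,p in dict(sp=(201,203),m2=(198,243),m3=(194,282),a=(318,240),b=(350,237),cc=(383,234),d=(414,231)).items(): print(n,onz(c,p,.04))
# plate screws (crop/3.2+offset)
S=[(36/3.2+287,104/3.2+175),(450/3.2+287,62/3.2+175),(480/3.2+287,306/3.2+175),(57/3.2+287,347/3.2+175)]
S=[onz(c,p,.004)[:2] for p in S];print("screws",S,np.mean(S,0))
E
```

```text
box [array([0.6282, 0.0958]), array([ 0.6545, -0.2   ]), array([ 0.4556, -0.2123]), array([0.4295, 0.0761])]
box [array([0.4024, 0.3339]), array([0.6653, 0.3184]), array([0.6554, 0.2242]), array([0.3935, 0.2427])]
sp [0.6033 0.2678 0.04  ]
m2 [0.5233 0.2717 0.04  ]
m3 [0.4469 0.2775 0.04  ]
a [0.5269 0.036  0.04  ]
b [ 0.5322 -0.0265  0.04  ]
cc [ 0.5375 -0.091   0.04  ]
d [ 0.5428 -0.1515  0.04  ]
screws [array([0.5992, 0.0771]), array([ 0.6234, -0.1857]), array([ 0.4682, -0.1993]), array([0.4449, 0.064 ])] [ 0.5339 -0.0609]
```

Call:
move_arm --pt "40 -33 0 0" --pt "85 -70 0 0" --pt "130 -107 0 0" --pt "175 -145 0 0" --pt "220 -182 0 0" --pt "265 -219 0 0" --pt "310 -256 0 0" --pt "355 -293 0 0" --pt "400 -330 0 0" --pt "400 -330 0 0" --pt "400 -330 0 0"

```text
clock: 1.52
position: [0.5669, 0.2724, 0.2449]
tool_rot: [-3.141, -0.001, 2.871]
force: [-0.3, 0.9, -0.5]
grip_width: 0.0854
finger_force: 0.0
```

```bash
python3 - <<'E'
from h import *
import pickle
s=monitor.observe();f=grab_frame("wrist");cv2.imwrite("pics/w1.png",f);pickle.dump(s,open("w1.pkl","wb"));print(s["clock"],s["position"],s["tool_rot"])
E
```

```text
1.525 [0.5668658  0.27242286 0.24493867] [-3.14141882e+00 -7.76081531e-04  2.87067873e+00]
```

View pics/w1.png

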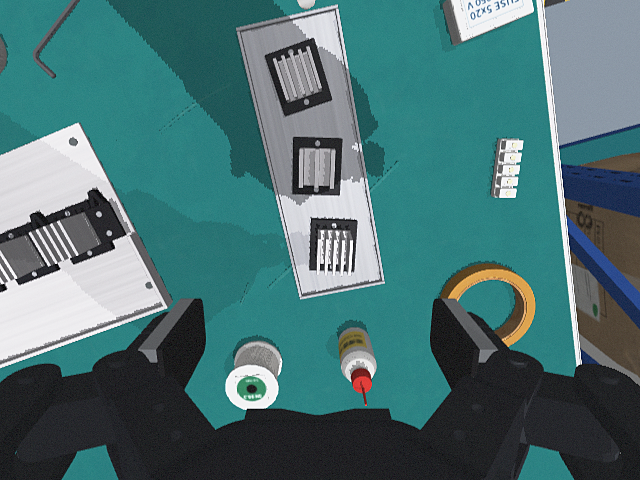

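The wrist view shows the tray at (315,150). The tall five-fin spare is at (333,247), the low three-fin at (317,166) and the low five-fin at (299,75). The rack's left end is visible at lower left. Candidates are the right_spare at (333,247), the two low spares, and the rack modules. I choose (333,247). I'll take a second view from the side to get the height.

Call:
move_arm --pt "20 35 -20 0" --pt "40 70 -40 0" --pt "40 70 -40 0" --pt "40 70 -40 0"

```text
clock: 2.08
position: [0.6065, 0.3426, 0.2054]
tool_rot: [-3.141, -0.0, 2.872]
force: [0.1, -0.3, -0.1]
grip_width: 0.0854
finger_force: 0.0
```

```bash
cat >> h.py <<'E'
def foot(img,seed,rad):
    """hull corners of the dark foot around seed (pixel)"""
    h=cv2.cvtColor(img,cv2.COLOR_BGR2HSV)
    m=((h[...,2]<75)&((h[...,1]<110)|(h[...,2]<40))).astype(np.uint8)*255
    r=np.zeros_like(m);cv2.circle(r,(int(seed[0]),int(seed[1])),rad,255,-1);m&=r
    m=cv2.morphologyEx(m,cv2.MORPH_OPEN,np.ones((2,2),np.uint8))
    n,l,s,_=cv2.connectedComponentsWithStats(m)
    keep=np.isin(l,[i for i in range(1,n) if s[i,4]>25]).astype(np.uint8)
    p=cv2.findNonZero(keep); return cv2.minAreaRect(cv2.convexHull(p)),keep
E
python3 - <<'E'
from h import *
import pickle
np.set_printoptions(precision=4,suppress=True)
s2=monitor.observe();f2=grab_frame("wrist");cv2.imwrite("pics/w2.png",f2);pickle.dump(s2,open("w2.pkl","wb"));print(s2["clock"],s2["position"],s2["tool_rot"])
s1=pickle.load(open("w1.pkl","rb"));f1=cv2.imread("pics/w1.png")
c1,c2=cam("wrist",s1),cam("wrist",s2)
X=onz(c1,(333,245),.02);q=c2["R"]@X+c2["t"];p2=(q[0]/q[2]*c2["f"]+c2["cx"],q[1]/q[2]*c2["f"]+c2["cy"]);print(p2)
out=[]
for f,c,p,r in((f1,c1,(333,246),42),(f2,c2,p2,55)):
    R,k=foot(f,p,r);b=cv2.boxPoints(R);print(R);w=np.array([onz(c,x,.009) for x in b])[:,:2];print(w,w.mean(0),np.linalg.norm(np.diff(w,axis=0),axis=1))
    g=f.copy();cv2.drawContours(g,[b.astype(int)],0,(0,0,255),1);x,y=map(int,p);out.append(cv2.resize(g[y-70:y+70,x-70:x+70],(400,400),interpolation=cv2.INTER_NEAREST))
cv2.imwrite("pics/c2.png",np.hstack(out))
E
```

```text
2.075 [0.6065 0.3426 0.2054] [-3.1412 -0.0001  2.8718]
(np.float64(243.79828333157536), np.float64(236.03409896072264))
((333.657470703125, 245.1179962158203), (45.879356384277344, 51.19917297363281), 1.847610354423523)
[[0.6282 0.2454]
 [0.5773 0.2615]
 [0.5908 0.3046]
 [0.6423 0.29  ]] [0.6097 0.2754] [0.0534 0.0451 0.0535]
((247.5, 236.5), (59.0, 51.0), 90.0)
[[0.5781 0.2624]
 [0.5899 0.3051]
 [0.6417 0.289 ]
 [0.6294 0.2444]] [0.6098 0.2752] [0.0443 0.0543 0.0463]
```

View pics/c2.png

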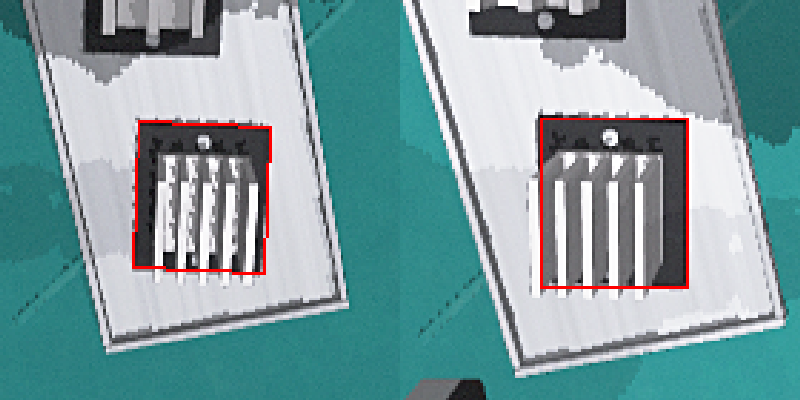

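The crop shows tall fins on the chosen module, and the foot boxes from the two views agree at centre (0.610, 0.275). I'll triangulate the fin-top height and then descend.

```bash
python3 - <<'E'
from h import *
import pickle
np.set_printoptions(precision=4,suppress=True)
c1,c2=[cam("wrist",pickle.load(open(f"w{i}.pkl","rb"))) for i in(1,2)]
for a,b in(((318,275.4),(220.3,270)),((349.5,275.8),(257,270.7)),((311.5,218.5),(223,207.5)),((335,226),(246.5,214.5))): print(tri(c1,a,c2,b))
print(bot.tip_extent)
E
```

```text
(array([0.6217, 0.2558, 0.0481]), np.float64(9.776535371787888e-05))
(array([0.6307, 0.2833, 0.046 ]), np.float64(3.232058686008883e-05))
(array([0.5793, 0.2607, 0.0001]), np.float64(0.0009279110646795086))
(array([0.5894, 0.2819, 0.0136]), np.float64(5.197439858205089e-05))
0.014
```

Call:
move_arm --pt "4 -35 -40 -0.02" --pt "4 -67 -80 -0.02" --pt "4 -67 -125 -0.02" --pt "4 -67 -150 -0.02" --pt "4 -67 -169 -0.02" --pt "4 -67 -169 -0.02" --pt "4 -67 -169 -0.02"

```text
clock: 3.0
position: [0.6118, 0.2755, 0.0376]
tool_rot: [3.141, 0.001, 2.851]
force: [0.5, -0.5, 0.5]
grip_width: 0.0856
finger_force: 0.0
```

Fin tops triangulate to about 0.047 m, as expected. Closing the gripper.

Call:
move_arm --pt "-1 0 -1 0" --pt "-1 0 -1 0" --pt "-1 0 -1 0" --pt "-1 0 -1 0" --pt "-1 0 -1 0" --pt "-1 0 -1 0" --gripper 0 --newtons 40

```text
clock: 3.75
position: [0.6104, 0.2753, 0.0357]
tool_rot: [3.141, 0.0, 2.851]
force: [-1.0, -0.8, 6.0]
grip_width: 0.0315
finger_force: 40.5
```

Call:
move_arm --pt "0 0 40 0" --pt "0 0 90 0" --pt "0 -30 140 0.1" --pt "0 -80 165 0.2" --pt "0 -130 165 0.3" --pt "0 -180 165 0.38" --pt "0 -230 165 0.38" --pt "0 -280 165 0.38" --pt "0 -335 165 0.38" --pt "0 -335 165 0.38" --pt "0 -335 165 0.38"

```text
clock: 5.12
position: [0.6101, -0.0594, 0.2002]
tool_rot: [3.141, -0.0, -3.053]
force: [-0.5, 1.1, -1.2]
grip_width: 0.0311
finger_force: 40.2
```

```bash
python3 - <<'E'
from h import *
import pickle
s=monitor.observe();f=grab_frame("wrist");cv2.imwrite("pics/w3.png",f);pickle.dump(s,open("w3.pkl","wb"));print(s["clock"],s["position"],s["tool_rot"])
E
```

```text
5.125 [ 0.61013863 -0.0593516   0.20021354] [ 3.14110837e+00 -1.29194515e-04 -3.05253806e+00]
```

Call:
move_arm --pt "-5 -40 0 0" --pt "-10 -80 0 0" --pt "-10 -80 0 0" --pt "-10 -80 0 0"

```text
clock: 5.68
position: [0.6005, -0.1382, 0.2002]
tool_rot: [3.141, 0.0, -3.051]
force: [0.1, 1.4, -1.9]
grip_width: 0.0309
finger_force: 40.3
```

```bash
python3 - <<'E'
from h import *
import pickle
s=monitor.observe();f=grab_frame("wrist");cv2.imwrite("pics/w4.png",f);pickle.dump(s,open("w4.pkl","wb"));print(s["clock"],s["position"],s["tool_rot"])
g=cv2.imread("pics/w3.png")
cv2.imwrite("pics/c3.png",cv2.resize(np.vstack([g[0:330],f[0:330]]),None,fx=.9,fy=.9,interpolation=cv2.INTER_AREA))
E
```

```text
5.675 [ 0.6005145  -0.13816854  0.20024774] [ 3.14089931e+00  1.33384592e-04 -3.05080044e+00]
```

View pics/c3.png

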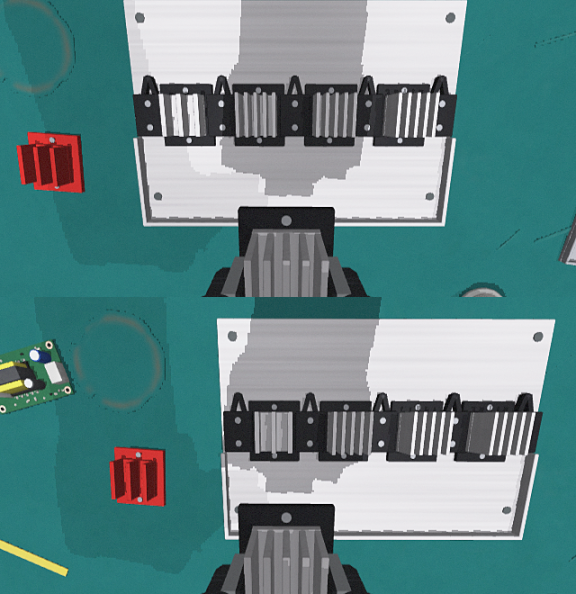

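w3/w4: the wrong module has three low fins. It is the left one in the image, at about (203,127) px in w3 and (303,150) px in w4, i.e. the rightmost lane (rack y = -0.096). The red look-alike at (57,180) in w3 is off the rack. The held spare sits squarely in the jaws at (318,245). Next I measure the guide bolts and foot screws in both views.

```bash
python3 - <<'E'
from h import *
import pickle
np.set_printoptions(precision=4,suppress=True)
C=[cam("wrist",pickle.load(open(f"w{i}.pkl","rb"))) for i in(3,4)]
F=[cv2.imread(f"pics/w{i}.png") for i in(3,4)]
def blobs(f,bright):
    g=cv2.cvtColor(f,cv2.COLOR_BGR2GRAY);out=[]
    k=np.ones((13,13),np.uint8)
    d=cv2.morphologyEx(g,cv2.MORPH_TOPHAT if bright else cv2.MORPH_BLACKHAT,k)
    _,m=cv2.threshold(d,50,255,0)
    n,l,s,c=cv2.connectedComponentsWithStats(m)
    for i in range(1,n):
        x,y,w,h,a=s[i]
        if 4<=w<=14 and 4<=h<=14 and a>.6*w*h and y<320: out.append(c[i])
    return np.array(out)
for br,z in((1,.016),(0,.004)):
    B=[blobs(f,br) for f in F];print(br,[len(b) for b in B])
    for p in B[0]:
        best=None
        for q in B[1]:
            X,e=tri(C[0],p,C[1],q)
            if e<.003 and -.01<X[2]<.05 and (best is None or abs(X[2]-z)<abs(best[0][2]-z)): best=(X,e,q)
        if best is not None: print(p,best[2],best[0],round(best[1],4), onz(C[0],p,z)[:2], onz(C[1],best[2],z)[:2])
E
```

```text
1 [21, 22]
[256.0682  97.9091] [352.925 119.525] [ 0.5194 -0.1184  0.0066] 0.0001 [ 0.5201 -0.1169] [ 0.5197 -0.1192]
[205.4474  99.8158] [304.303  121.9091] [ 0.5248 -0.1573  0.0114] 0.0002 [ 0.525 -0.156] [ 0.525  -0.1572]
[163.6739 114.6522] [263.9302 136.5349] [ 0.5389 -0.1881  0.0171] 0.0001 [ 0.5389 -0.1885] [ 0.539  -0.1883]
[245.2791 114.7209] [344.5 137. ] [ 0.5334 -0.1245  0.0178] 0.0002 [ 0.5333 -0.1248] [ 0.5335 -0.1244]
[327.3333 114.7857] [425.     136.9091] [ 0.5277 -0.0607  0.0166] 0.0001 [ 0.5276 -0.0607] [ 0.5277 -0.0606]
[166.1591 141.0909] [264.675 162.025] [ 0.5588 -0.1865  0.0173] 0.0001 [ 0.5589 -0.1869] [ 0.5588 -0.1866]
[246.7317 141.0976] [343.85  162.325] [ 0.5532 -0.1228  0.0166] 0.0001 [ 0.5532 -0.1229] [ 0.5533 -0.1227]
[327.0732 141.2927] [423.0698 162.5349] [ 0.5476 -0.059   0.0167] 0.0 [ 0.5477 -0.059 ] [ 0.5477 -0.0588]
0 [9, 13]
[154.9083  19.4587] [257.72  43.11] [ 0.4697 -0.1983  0.0046] 0.0 [ 0.4696 -0.1985] [ 0.4696 -0.1984]
[500.1509  19.4717] [597.466   43.9612] [0.4464 0.0646 0.0042] 0.0001 [0.4463 0.0647] [0.4464 0.0647]
[175.1831 218.0986] [262.5294 236.4412] [ 0.6265 -0.1875 -0.003 ] 0.0006 [ 0.6244 -0.1848] [ 0.6248 -0.1866]
[477.169  217.9437] [562.6286 236.5857] [0.6008 0.078  0.0045] 0.0 [0.6009 0.0783] [0.6009 0.0784]
```

```bash
python3 - <<'E'
from h import *
import pickle
np.set_printoptions(precision=4,suppress=True)
O=np.array([.5354,-.0602]);psi=.0888;A=np.array([[np.cos(psi),np.sin(psi)],[-np.sin(psi),np.cos(psi)]])
for i in(3,4):
    s=pickle.load(open(f"w{i}.pkl","rb"));c=cam("wrist",s);f=cv2.imread(f"pics/w{i}.png");g=cv2.cvtColor(f,cv2.COLOR_BGR2GRAY)
    d=cv2.morphologyEx(g,cv2.MORPH_TOPHAT,np.ones((13,13),np.uint8));_,m=cv2.threshold(d,35,255,0)
    n,l,st,ce=cv2.connectedComponentsWithStats(m)
    for k in range(1,n):
        x,y,w,h,a=st[k]
        if 4<=w<=11 and 4<=h<=11 and a>.6*w*h:
            r=A@(onz(c,ce[k],.010)[:2]-O)
            if abs(r[0])<.04 and abs(r[1])<.15: print(i,ce[k],"rack",r)
    # held screw
    hm=(g[225:265,290:345]>90).astype(np.uint8);n,l,st,ce=cv2.connectedComponentsWithStats(hm)
    for k in range(1,n):
        if 40<st[k,4]<300:
            X=onz(c,ce[k]+[290,225],s["position"][2]-.0357+.009)
            T=Ro.from_euler("xyz",s["tool_rot"]).as_matrix()
            print("held",st[k],ce[k]+[290,225],T.T@(X-s["position"]))
    # dark foot edge columns profile of each kit lane: front edge row (white->dark) at lane centre +-12mm
    def proj(rx,ry,z):
        X=np.r_[O+A.T@[rx,ry],z];q=c["R"]@X+c["t"];return q[:2]/q[2]*c["f"]+[c["cx"],c["cy"]]
    for ry in(-.096,-.032,.032,.096):
        es=[]
        for o in(-.012,-.008,.006,.008,.012):
            xs=np.arange(-.045,-.02,.0002);v=np.array([g[int(round(p[1])),int(round(p[0]))] for p in(proj(x,ry+o,.010) for x in xs)],float)
            es.append(xs[np.argmax(v<(v[:40].mean()+v.min())/2)])
        print(i,"lane",ry,"front edge",np.array(es),np.median(es))
    T=Ro.from_euler("xyz",s["tool_rot"]).as_matrix()
    es=[]
    for u in(285,295,300,335,345,355):
        col=g[200:260,u].astype(float);v=200+np.argmax(col<(col[:5].mean()+col.min())/2);es.append((T.T@(onz(c,(u,v),s["position"][2]-.0357+.009)-s["position"]))[:2])
    print("held front edge (tool)",np.array(es).tolist())
E
```

```text
3 [205.4872  99.8974] rack [-0.0193 -0.0962]
3 [163.62 114.6 ] rack [-0.0083 -0.1305]
3 [245.3333 114.6444] rack [-0.0082 -0.0652]
3 [327.1304 114.7391] rack [-0.0081  0.0002]
3 [409.0222 114.8222] rack [-0.008   0.0656]
3 [166.2222 141.1556] rack [ 0.0123 -0.1306]
3 [246.8095 141.0714] rack [ 0.0122 -0.065 ]
3 [327.0682 141.3409] rack [0.0125 0.0003]
3 [407.3256 141.2558] rack [0.0124 0.0656]
3 [209.5676 155.5676] rack [ 0.0238 -0.0962]
held [  0   0  55   5 275] [317. 227.] [ 0.0301 -0.0019  0.0267]
held [23 15 11 11 98] [317.8061 244.8061] [ 0.0223 -0.0016  0.0267]
3 lane -0.096 front edge [-0.0246 -0.0246 -0.0246 -0.0246 -0.0246] -0.024600000000000122
3 lane -0.032 front edge [-0.0246 -0.0246 -0.0246 -0.0246 -0.0246] -0.024600000000000122
3 lane 0.032 front edge [-0.024 -0.024 -0.024 -0.024 -0.024] -0.024000000000000125
3 lane 0.096 front edge [-0.024 -0.024 -0.024 -0.024 -0.024] -0.024000000000000125
held front edge (tool) [[0.028816559247803308, -0.01543064048682605], [0.028814800452670323, -0.011212902173300105], [0.0288139210623981, -0.009104050508958673], [0.0288077654666498
[... 769 characters left out ...]
1 97] [317.8247 244.7526] [ 0.0223 -0.0016  0.0267]
4 lane -0.096 front edge [-0.0246 -0.0246 -0.0248 -0.0248 -0.0248] -0.02480000000000012
4 lane -0.032 front edge [-0.024 -0.024 -0.024 -0.024 -0.024] -0.024000000000000125
4 lane 0.032 front edge [-0.0242 -0.0242 -0.0242 -0.0242 -0.0242] -0.024200000000000124
4 lane 0.096 front edge [-0.0242 -0.0242 -0.0242 -0.0242 -0.0242] -0.024200000000000124
held front edge (tool) [[0.028819274832325402, -0.01542967993518514], [0.028817294110545972, -0.011212289402742177], [0.028816303749426297, -0.00910359364680471], [0.028809371217295255, 0.005657285786130089], [0.028807390492449268, 0.009874682848126308], [0.028805409766989868, 0.014092081216035002]]
```

Call:
move_arm --pt "-45 -8 0 0" --pt "-90 -16 0 0" --pt "-124 -23 -20 0" --pt "-124 -23 -65 0" --pt "-124 -23 -110 0" --pt "-124 -23 -145 0" --pt "-124 -23 -157 0" --pt "-124 -23 -162 0" --pt "-124 -23 -163 0" --pt "-124 -23 -163 0" --pt "-124 -23 -163 0"

```text
clock: 7.1
position: [0.4766, -0.1629, 0.038]
tool_rot: [-3.141, 0.001, -3.053]
force: [-0.3, 0.5, -0.4]
grip_width: 0.0317
finger_force: 40.1
```

```bash
python3 - <<'E'
from h import *
s=monitor.observe();print(s["clock"],s["position"],s["tool_rot"],s["force"])
f=grab_frame("wrist");t=grab_frame("top");sd=grab_frame("side")
cv2.imwrite("pics/w5.png",f);cv2.imwrite("pics/t5.png",t)
a=cv2.resize(f,(533,400));b=cv2.resize(sd[195:285,290:390],(266,240),interpolation=cv2.INTER_CUBIC)
o=np.zeros((400,800,3),np.uint8);o[:,:533]=a;o[:240,533:799]=b;cv2.imwrite("pics/c5.png",o)
E
```

```text
7.1 [ 0.47657119 -0.16291234  0.03796077] [-3.14119979e+00  1.05661131e-03 -3.05251616e+00] [-0.28268824  0.4764272  -0.35901591]
```

View pics/c5.png

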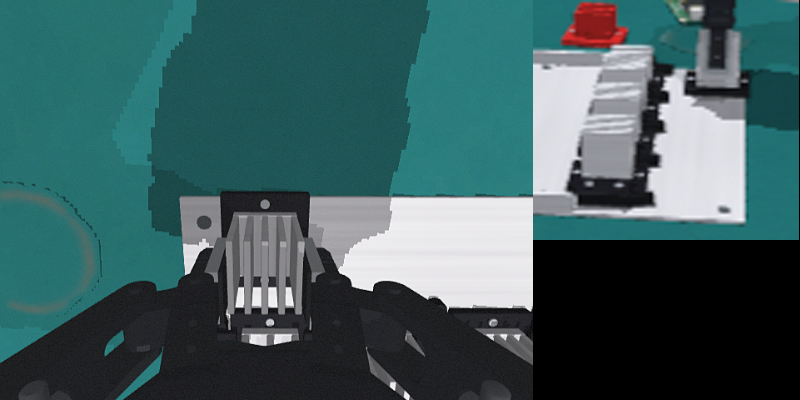

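The held spare is on the apron and the wrong module's front screw is visible straight ahead (crop 270,323; held screw 265,204). Both screws are at nearly the same height, so I can use them to check lateral alignment.

```bash
python3 - <<'E'
from h import *
s=monitor.observe();c=cam("wrist",s);f=cv2.imread("pics/w5.png");g=cv2.cvtColor(f,cv2.COLOR_BGR2GRAY)
psi=.0888;A=np.array([[np.cos(psi),np.sin(psi)],[-np.sin(psi),np.cos(psi)]]);O=np.array([.5354,-.0602])
print(s["clock"],s["position"],s["qd"].round(4))
for (x0,y0,x1,y1) in((300,232,336,258),(305,375,345,400),(570,375,615,400)):
    r=(g[y0:y1,x0:x1]>110).astype(np.uint8);n,l,st,ce=cv2.connectedComponentsWithStats(r)
    for k in range(1,n):
        if 30<st[k,4]<250: p=ce[k]+[x0,y0];print(st[k],p,A@(onz(c,p,.0105)[:2]-O))
print("tcp rack",A@(s["position"][:2]-O))
E
```

```text
7.25 [ 0.47633305 -0.16284155  0.037587  ] [-0.0005  0.0033  0.0002  0.0001 -0.0004 -0.0019 -0.0004]
[13  8 11 11 93] [317.8172043  244.91397849] [-0.09006671 -0.09860144]
[14  7 10 10 73] [323.82191781 386.67123288] [-0.01956372 -0.09572885]
[17  8 10  9 72] [591.70833333 386.95833333] [-0.01946654  0.03203642]
tcp rack [-0.06793681 -0.09699888]
```

Call:
move_arm --pt "0 3 -0.5 0" --pt "0 3 -0.5 0" --pt "5 3.4 -0.5 0" --pt "10 3.8 -0.5 0" --pt "15 4.2 -0.5 0" --pt "20 4.6 -0.5 0" --pt "25 5 -0.5 0" --pt "30 5.5 -0.5 0" --pt "35 6 -0.5 0" --pt "40 6.4 -0.5 0" --pt "40 6.4 -0.5 0"

```text
clock: 8.62
position: [0.5166, -0.1563, 0.0368]
tool_rot: [-3.142, 0.0, -3.052]
force: [-0.1, -0.2, -0.8]
grip_width: 0.0313
finger_force: 40.2
```

Call:
move_arm --pt "5 0.5 0 0" --pt "10 0.9 0 0" --pt "15 1.3 0 0" --pt "20 1.8 0 0" --pt "25 2.2 0 0" --pt "28 2.5 0 0" --pt "30 2.7 0 0" --pt "30 2.7 0 0" --pt "30 2.7 0 0"

```text
clock: 9.75
position: [0.5462, -0.1537, 0.0368]
tool_rot: [-3.142, 0.0, -3.052]
force: [0.5, 0.1, -0.4]
grip_width: 0.0312
finger_force: 40.2
```

```bash
python3 - <<'E'
from h import *
s=monitor.observe();c=cam("wrist",s);f=grab_frame("wrist");cv2.imwrite("pics/w6.png",f);g=cv2.cvtColor(f,cv2.COLOR_BGR2GRAY)
psi=.0888;A=np.array([[np.cos(psi),np.sin(psi)],[-np.sin(psi),np.cos(psi)]]);O=np.array([.5354,-.0602])
print(s["clock"],s["position"],"tcp rack",A@(s["position"][:2]-O),s["force"])
d=cv2.morphologyEx(g,cv2.MORPH_TOPHAT,np.ones((15,15),np.uint8));m=(d>40).astype(np.uint8)
n,l,st,ce=cv2.connectedComponentsWithStats(m)
for k in range(1,n):
    if 5<=st[k,2]<=14 and 5<=st[k,3]<=14 and st[k,4]>.6*st[k,2]*st[k,3]:
        r=A@(onz(c,ce[k],.010)[:2]-O)
        if abs(r[0])<.12: print(ce[k],r)
E
```

```text
9.75 [ 0.54615501 -0.15372247  0.03679695] tcp rack [ 0.00241875 -0.09410777] [ 0.49479578  0.09629472 -0.3574936 ]
[197.26923077  68.        ] [-0.08943238 -0.14123825]
[317.74336283 244.60176991] [-0.01994292 -0.09573864]
[468.05309735 246.84070796] [-0.01895016 -0.03153991]
[618.49137931 246.88793103] [-0.01893305  0.03267895]
[241.04285714 277.02142857] [-0.00517884 -0.12925695]
[394.08888889 277.12592593] [-0.00513858 -0.0623823 ]
[547.35       277.38571429] [-0.00502593  0.00456601]
[318.03773585 293.30188679] [ 0.0025039  -0.09560757]
[ 13.94117647 326.25      ] [ 0.01869216 -0.23367619]
[ 43.57142857 332.76623377] [ 0.0219851  -0.22085204]
[210.28205128 340.82051282] [ 0.02608514 -0.14506991]
[  1.78947368 343.36842105] [ 0.02742626 -0.24114296]
[327.72619048 374.23809524] [ 0.0437327  -0.09103024]
[283.61538462 403.71153846] [ 0.06013445 -0.11221978]
[636.64285714 434.71428571] [0.0781782  0.06224213]
```

View pics/w6.png

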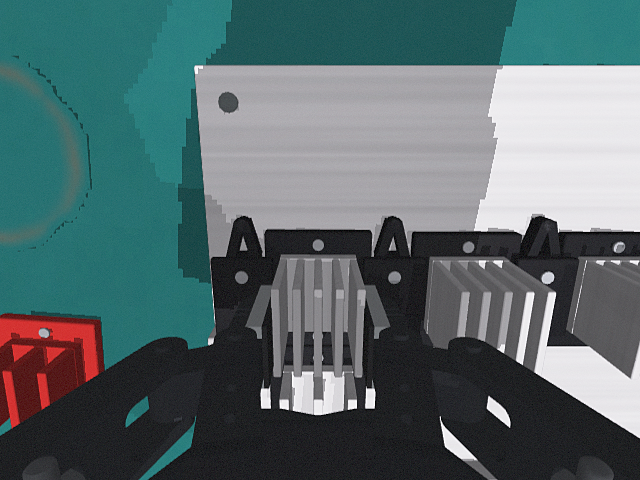

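The spare is in the lane, and its screw at (318,245) is 1 mm short of its neighbour's at (468,247). I'll nudge it 1 mm, release gently and rise.

Call:
move_arm --pt "1 0.1 -0.2 0" --pt "1 0.1 -0.2 0" --pt "1 0.1 -0.2 0"

```text
clock: 10.18
position: [0.5469, -0.1536, 0.0367]
tool_rot: [3.142, -0.0, -3.053]
force: [-4.2, -0.2, 6.3]
grip_width: 0.0316
finger_force: 40.9
```

Call:
move_arm --pt "0 0 0 0" --pt "0 0 0 0" --pt "0 0 0 0" --pt "0 0 0 0" --pt "0 0 10 0" --pt "0 0 25 0" --pt "0 0 60 0" --pt "0 0 110 0" --pt "0 0 160 0" --pt "0 0 160 0" --pt "0 0 160 0" --gripper 0.52

```text
clock: 11.55
position: [0.5471, -0.1536, 0.1973]
tool_rot: [-3.141, 0.001, -3.052]
force: [0.5, -0.4, -0.5]
grip_width: 0.0443
finger_force: 0.0
```

```bash
python3 - <<'E'
from h import *
s=monitor.observe();c=cam("wrist",s);f=grab_frame("wrist");g=cv2.cvtColor(f,cv2.COLOR_BGR2GRAY)
psi=.0888;A=np.array([[np.cos(psi),np.sin(psi)],[-np.sin(psi),np.cos(psi)]]);O=np.array([.5354,-.0602])
print(s["clock"],s["position"],s["grip_width"])
d=cv2.morphologyEx(g,cv2.MORPH_TOPHAT,np.ones((13,13),np.uint8));m=(d>35).astype(np.uint8)
n,l,st,ce=cv2.connectedComponentsWithStats(m)
for k in range(1,n):
    if 4<=st[k,2]<=12 and 4<=st[k,3]<=12 and st[k,4]>.6*st[k,2]*st[k,3]:
        r=A@(onz(c,ce[k],.010)[:2]-O)
        if abs(r[0])<.12 and abs(r[1])<.15: print(ce[k],r)
cv2.imwrite("pics/c7.png",np.hstack([cv2.resize(f,(480,360)),cv2.resize(grab_frame("top")[160:310,285:415],(312,360),interpolation=cv2.INTER_CUBIC)]))
E
```

```text
11.55 [ 0.54708264 -0.15357951  0.19725911] 0.04429496437193816
[355.59459459 189.81081081] [-0.01943602 -0.06416121]
[445.8 188.8] [-0.02027881  0.01093547]
[317.5 190. ] [-0.01927822 -0.09591724]
[471.47222222 190.02777778] [-0.01925418  0.03241963]
[548.42857143 190.25714286] [-0.01906223  0.09655912]
[278.58974359 205.        ] [-0.00661207 -0.12871324]
[434.04651163 205.1627907 ] [-0.00647707  0.00228444]
[279.33333333 228.64102564] [ 0.01391252 -0.12864239]
[355.61538462 228.74358974] [ 0.01399729 -0.06324707]
[431.85365854 228.7804878 ] [0.01402407 0.00209133]
[317.66666667 251.8       ] [ 0.03471048 -0.09577787]
[286.4625 294.4125] [ 0.07491616 -0.1238748 ]
[340.  308.5] [ 0.08877436 -0.07545168]
```

View pics/c7.png

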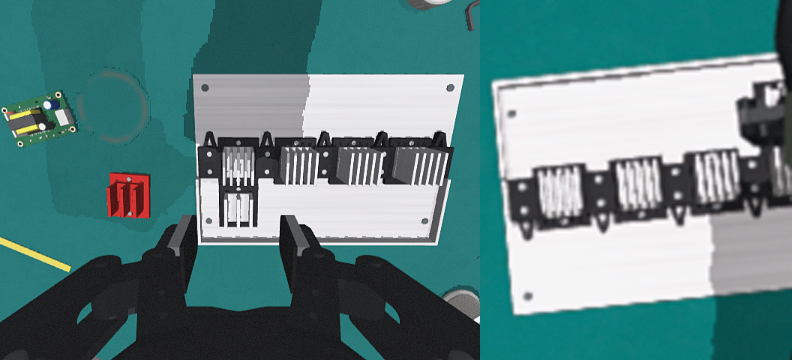

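The new module's screw is in line with its neighbours to within 0.2 mm. The wrong one lies in the trough behind it at about (238,205), and the arm is clear.

```bash
python3 -c "
from workcell import bot
print(bot.job_done())"
```

```text
the job is handed in; nothing more can be done
None
```

The matching five-tall-fin spare now stands in the rightmost lane (rack y = -0.096), level with the other three to about 0.2 mm, and the wrong three-fin module is out the back in the trough; I handed the job in at about 11.6 s with the arm clear.

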